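# Clamp a glued picture frame crosswise in its corner press

### The job

A freshly glued picture frame lies in its corner press under four push-down plungers. Press the plungers down crosswise, each fully home before the next: first the one with the square cap, then the one diagonally opposite, then the one at the other end of the same short side as the square cap, and last the remaining one. Only push: pick nothing up, and leave the frame and the other things on the bench where they are.

Things in the scene. Friction and masses are not known exactly. Their poses are not given: they have to be found in the camera images.
- jig: fixed corner press for picture frames: plywood base 260 (its x) by 190 (its y) by 12 mm thick, which can stand at any yaw on the bench; at each corner an aluminium post, with an arm (top 62 mm above the bench) that carries an upright push-down plunger with a black cap. Origin: centre of the base's underside, on the bench; z up
- press_square (a joint): travel in m of the plunger with the square 44 mm cap, at (+90, +55) mm in the press's frame: 0 raised, 0.012 fully home against a rigid stop. It slides straight down under about 4 N of friction, with no spring, and stays where it is left. It starts 0 to 2 mm down
- press_square_top (a point): centre of the top face of the plunger with the square 44 mm cap, at (+90, +55) mm in the press's frame; this point moves with the cap (88 mm above the bench raised, 76 mm fully home); cap 12 mm thick, flat on top
- press_opposite (a joint): travel in m of the plunger with a round 30 mm cap, diagonally across from the square one, at (-90, -55) mm in the press's frame: 0 raised, 0.012 fully home against a rigid stop. It slides straight down under about 4 N of friction, with no spring, and stays where it is left. It starts 0 to 2 mm down
- press_opposite_top (a point): centre of the top face of the plunger with a round 30 mm cap, diagonally across from the square one, at (-90, -55) mm in the press's frame; this point moves with the cap (88 mm above the bench raised, 76 mm fully home); cap 12 mm thick, flat on top
- press_shortside (a joint): travel in m of the plunger with a round 30 mm cap, 110 mm from the square one, at the other end of the same short side of the frame, at (+90, -55) mm in the press's frame: 0 raised, 0.012 fully home against a rigid stop. It slides straight down under about 4 N of friction, with no spring, and stays where it is left. It starts 0 to 2 mm down
- press_shortside_top (a point): centre of the top face of the plunger with a round 30 mm cap, 110 mm from the square one, at the other end of the same short side of the frame, at (+90, -55) mm in the press's frame; this point moves with the cap (88 mm above the bench raised, 76 mm fully home); cap 12 mm thick, flat on top
- press_longside (a joint): travel in m of the plunger with a round 30 mm cap, 180 mm from the square one along the long side, at (-90, +55) mm in the press's frame: 0 raised, 0.012 fully home against a rigid stop. It slides straight down under about 4 N of friction, with no spring, and stays where it is left. It starts 0 to 2 mm down
- press_longside_top (a point): centre of the top face of the plunger with a round 30 mm cap, 180 mm from the square one along the long side, at (-90, +55) mm in the press's frame; this point moves with the cap (88 mm above the bench raised, 76 mm fully home); cap 12 mm thick, flat on top
- frame: loose gilded picture frame lying in the press under the four plungers, 214 by 144 mm outside, moulding 34 mm wide and 18 mm high, long side along the press's x. Origin: centre of its underside
- gold_jar: small jar, 38 mm across, 52 mm high, standing inside the frame's opening; origin at the centre of its underside
- pot: small jar with a white lid, 44 mm across, 60 mm high, standing on the bench beside one long side of the press; origin under its centre
- brush: brush, about 180 mm long, lying on the bench beside the other long side of the press; origin under its middle
- glue_bottle: white bottle, 72 mm across, 190 mm high, standing at the right of the bench; origin under its centre
- tub: tub, 100 mm across, 75 mm high, standing at the left of the bench; origin under its centre
- water_cup: white cup, 80 mm across, 90 mm high, standing at the right of the bench; origin under its centre
- moulding: offcut of gilded moulding, 50 by 150 by 26 mm, lying beyond the press; origin under its centre
- sanding_block: cork sanding block, 60 by 100 by 35 mm, lying beyond the press; origin under its centre

How it is judged:
On the way, in this order (a step that is already met when the one before it is completed fails the run):
1. the square-capped plunger is fully home (value of joint press_square above 0.0105 m), for 0.1 s.
2. then the plunger diagonally opposite it (value of joint press_opposite above 0.0105 m), for 0.1 s.
3. then the one at the other end of the square one's short side (value of joint press_shortside above 0.0105 m), for 0.1 s.
4. then the last one (value of joint press_longside above 0.0105 m), for 0.1 s.
At the end, for the whole second after the job is handed in: all four plungers are within 1.5 mm of fully home (joint above 0.0105 m), the frame lies flat and at rest within 12 mm of where it was, the gold jar is within 25 mm and every other thing within 30 mm of where it was (value of joint each of press_square, press_opposite, press_shortside, press_longside above 0.0105 m and distance of frame from where it was at the start of the episode below 0.012 m and angle between frame's own z axis and vertical below 0.05 rad and linear speed of frame below 0.02 m/s and distance of gold_jar from where it was at the start of the episode below 0.025 m and distance of each of pot, brush, glue_bottle, tub, water_cup, moulding, sanding_block from where it was at the start of the episode below 0.03 m); the robot touches nothing.
It fails at once if the picture frame is lifted or shifted in its press by more than 12 mm (distance of frame from where it was at the start of the episode above 0.012 m).
It fails at once if the gold jar is picked up, or moved by more than 25 mm (distance of gold_jar from where it was at the start of the episode above 0.025 m).
It fails at once if any other thing on the bench is picked up, or moved by more than 30 mm (distance of any of pot, brush, glue_bottle, tub, water_cup, moulding, sanding_block from where it was at the start of the episode above 0.03 m).
It fails at once if a jar, bottle, tub or cup is tipped over (angle between any of gold_jar, pot, glue_bottle, tub, water_cup's own z axis and vertical above 0.5 rad).
It also fails if it takes over 56 s, if anything falls off the work surface, if the arm or the gripper's body presses on something with over 40 N, if the wrist force passes 120 N, or if a joint passes its speed limit or range.

### The arm

A 6-joint arm with a two-finger parallel gripper is mounted at the origin on the work surface. World frame = base frame: x ahead of the robot, y to its left, z up, the work surface at z = 0. Lengths are in m, angles in rad, forces in N, time in s.
With the tool pointing down it reaches from about 0.325 to 0.75 m from the base axis. Payload 7.6 kg.
Tool frame: the origin (TCP) lies on the centre line of the jaws, within the pads' length; the fingertips stand 25 mm ahead of it and the grasp point (between the pads) lies 6 mm ahead of it; z points along the fingers, y is the line along which they close (so a half turn about z gives the same grasp; the last joint's range is limited). The gripper opens to 85 mm and grips with 20 to 120 N. Pads are 22 mm wide; open, the fingers measure 114 mm over their backs; the gripper's body (76 mm by 85 mm) begins 54 mm behind the grasp point. The pads swing forward as they close: fully open they stand 13 mm farther back than shut.
Start: joints at [1.218, 0.052, 1.401, -0, 1.689, -0.07], TCP at [0.146, 0.504, 0.256] pointing down, gripper open.
Joint ranges: [-2.9, 2.9], [-0.91, 2.17], [0.12, 2.37], [-1.06, 4.2], [0.26, 2.73], [-2.93, 2.93]. Speed limits (rad/s): [2.57, 2.57, 3.01, 3.14, 3.14, 3.14].

### API

Orientations are given as a unit quaternion [w, x, y, z].
In Python, from plant import bot gives the robot as it stands.
- The arm moves only by the shell command python3 -m handwheel 'ROWS' [OPENING] [FORCE]. ROWS is JSON, a list of rows, each an object of numbers: "dx", "dy", "dz": the shift along the tool's x, y, z in units of 2 cm (1.0 is 2 cm); "rx", "ry", "rz": the turn, a rotation vector about the tool's x, y, z in units of 0.12 rad (1.0 is 0.12 rad). In form: [{"dx": .., "dy": .., "dz": .., "rx": .., "ry": .., "rz": ..}, ...]. A call has 1 to 5 rows; each row shifts and turns the commanded pose from where the row before left it, along the tool's axes as they then stand; what a row does not reach is not made up. A row lasts 1/10 s, in which the tool goes at most 50 mm and 8.59 degrees, less where a joint would pass 70% of its speed; a pose out of reach is approached as far as the arm can. A call with a number of a shift or a turn outside -1 to 1 is refused whole. A call with a gripper value outside its range is refused whole. OPENING is the closure, from 0 (fully open) to 1 (shut), set as the call begins (- or left out, the last holds). The fingers move at their own pace and stop on an object; FORCE is the grip in N (left out, the last holds). Time passes only in rows, so rows that do not move let the fingers close. It gives the time, the measured TCP pose, the force, the opening and the grip force at its end, in the units of the state.
- bot.state(): the state, without advancing time (a new reading comes with each control period).
- bot.snapshot(name): name is "scene" or "top" or "wrist"; returns a dict with "img" (384x512x3 uint8, red, green, blue), "range_z" (384x512 float32, m along the optical axis (not along the pixel's ray), 0 where there is no reading), "fx", "fy", "cx", "cy" (pixels), "cam_to_world" (4x4, takes a point from camera to world coordinates); the wrist camera has in their place "hand_eye" (4x4, takes a point from camera to tool coordinates, whose origin is the TCP and whose axes are the flange's). Camera axes: x right, y down, z forward; pixel columns grow to the right and rows downward; lengths in m; the calibration is good to about 2 mm. The wrist camera is an equidistant fisheye: a pixel r from the principal point sees the ray r / f radians off the axis. A picture is of the moment at which its call begins: read the wrist's pose just before it.
- bot.hand_in(): hands the job in; it is judged then, once.
The state is a dict: "t": time; "qpos": joint angles; "dq": joint speeds; "effort": joint torques, N m; "eef_pos": TCP position; "tcp_rot": TCP orientation; "contact_force": force on the tool from outside, world axes, zero at the start; "ft_torque": the same for the moment, N m; "opening": finger opening in m; "finger_force": force on a finger pad.
Only numpy, scipy, OpenCV 4.12 (cv2) and the standard library are available. Lean on these libraries where they do the work, as an engineer would, in place of code of your own. Each camera call takes 0.05 s, during which the arm holds its last target. There are 200 camera calls.

## Working session

There is one attempt and no reset: what is moved stays moved. The work goes in short steps, Python scripts to look and compute and a shell command to move; the robot and the scene stay as the last step left them, time stands still between calls to the robot, and variables do not carry over. Pictures are saved under pics/ and viewed, at most 10 in all, crops included, and the job is handed in when it is done.

```bash
mkdir -p pics; ls; python3 - <<'E'
from plant import bot
import cv2, numpy as np
s=bot.state(); print(s)
for n in ["top","scene"]:
    d=bot.snapshot(n); np.savez(f"pics/{n}.npz",**d)
    cv2.imwrite(f"pics/{n}0.png",d["img"][:,:,::-1]); print(n,d["fx"],d["cx"],d["cy"],np.round(d["cam_to_world"],3).tolist())
E
```

```text
pics
{'t': 0.0, 'qpos': array([ 1.21771717e+00,  5.28287200e-02,  1.40174070e+00, -1.13066965e-05,
        1.68859234e+00, -7.02731841e-02]), 'dq': array([ 0.00072417,  0.00146411,  0.00185619, -0.00085828, -0.00159079,
       -0.001163  ]), 'effort': array([-1.62902594e-03, -3.81634820e+01, -3.60197854e+01, -1.60309096e-04,
        5.79118176e-03,  3.05613139e-05]), 'eef_pos': array([0.14637739, 0.50390565, 0.25546854]), 'tcp_rot': array([-1.59343554e-04,  1.40932849e-01,  9.90018847e-01, -7.68217607e-04]), 'contact_force': array([0.86471249, 0.79683613, 0.64481019]), 'ft_torque': array([ 0.03760664, -0.01281713,  0.02640527]), 'finger_force': 0.0, 'opening': 0.08549497632167101}
top 363.86927003589483 250.6106068506515 190.7724155681979 [[-0.013, -0.985, 0.171, 0.388], [-1.0, 0.014, 0.003, -0.01], [-0.005, -0.171, -0.985, 1.327], [0.0, 0.0, 0.0, 1.0]]
scene 416.8816140119092 260.76927747496586 186.9329620059772 [[-0.843, 0.452, -0.292, 0.928], [0.538, 0.708, -0.457, 0.513], [-0.0, -0.542, -0.84, 1.029], [0.0, 0.0, 0.0, 1.0]]
```

View pics/top0.png

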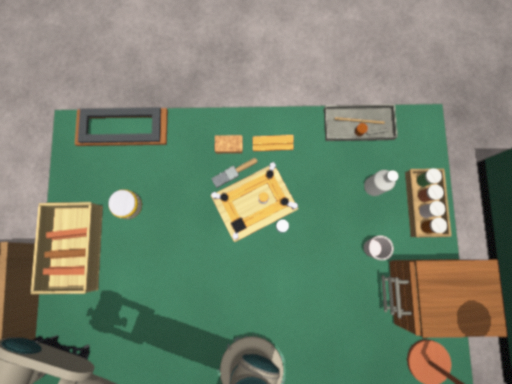

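View pics/scene0.png

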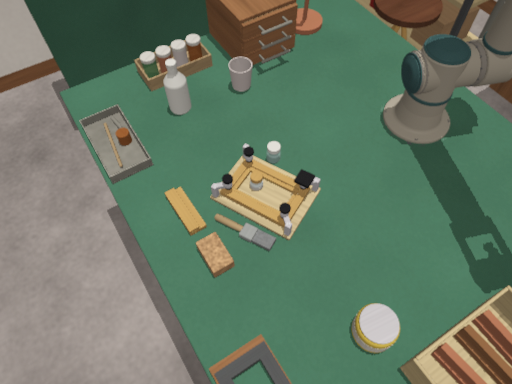

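The top view shows the press near (255,200), with the square cap at about (240,224) and round caps at about (270,175), (292,206) and (224,197). The scene view shows the square cap at (305,178) and the round ones at (249,155), (228,181) and (285,210). The pot is at (282,226) in the top view and the brush lies on the far side.

```bash
cat > h.py <<'E'
import numpy as np, cv2
def load(n): return dict(np.load(f"pics/{n}.npz"))
def ray(d,u,v,z):
    T=d["cam_to_world"]; r=T[:3,:3]@[(u-d["cx"])/d["fx"],(v-d["cy"])/d["fy"],1]; o=T[:3,3]
    return o+r*(z-o[2])/r[2]
def blobs(d,roi,thr=60):
    x0,y0,x1,y1=roi; m=np.zeros(d["img"].shape[:2],np.uint8)
    m[y0:y1,x0:x1]=(d["img"].max(2)<thr)[y0:y1,x0:x1]
    n,l,st,c=cv2.connectedComponentsWithStats(m)
    return [(st[i,4],c[i],st[i,:4]) for i in range(1,n) if st[i,4]>15]
E
python3 - <<'E'
from h import *
for n,roi in (("top",(205,155,305,245)),("scene",(205,135,330,240))):
    d=load(n)
    for a,c,b in blobs(d,roi,50):
        u,v=c; rz=d["range_z"][int(v),int(u)]; 
        T=d["cam_to_world"]; p=T@[(u-d["cx"])/d["fx"]*rz,(v-d["cy"])/d["fy"]*rz,rz,1]
        print(n,a,c.round(1),b,"z=.085:",ray(d,*c,.085).round(4),"depth:",p[:3].round(4))
    x0,y0,x1,y1=roi
    cv2.imwrite(f"pics/{n}1.png",cv2.resize(d["img"][y0:y1,x0:x1,::-1],None,fx=6,fy=5.5 if n=="scene" else 6,interpolation=cv2.INTER_CUBIC))
E
```

```text
top 65 [238.1 224.6] [233 220  11  11] z=.085: [0.4866 0.0379 0.085 ] depth: [0.4865 0.0378 0.086 ]
scene 66 [248.3 151.5] [244 147  10  10] z=.085: [ 0.5658 -0.1202  0.085 ] depth: [ 0.5677 -0.1169  0.0899]
scene 209 [304.2 178.5] [295 170  20  18] z=.085: [0.4859 0.0411 0.085 ] depth: [0.487  0.0424 0.0875]
scene 68 [227.  178.9] [223 175   9   9] z=.085: [ 0.6641 -0.0713  0.085 ] depth: [ 0.6646 -0.0702  0.0868]
scene 78 [284.6 208.1] [280 204  10  10] z=.085: [0.5835 0.0893 0.085 ] depth: [0.5854 0.0915 0.09  ]
```

View pics/top1.png

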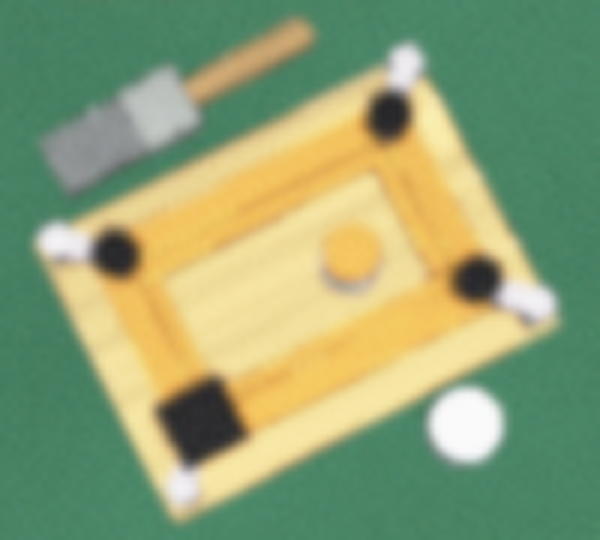

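The crop confirms the square cap at the lower left. By distance, the cap at (116,252) is short side, (478,279) is long side and (389,115) is opposite. Next I'll get sub-pixel cap centres from the top view and fit the press.

```bash
cat >> h.py <<'E'
NAMES=["square","opposite","shortside","longside"]
L=np.array([[.09,.055],[-.09,-.055],[.09,-.055],[-.09,.055]])
def fit(P):  # rigid 2D fit L->P
    a=L-L.mean(0); b=P-P.mean(0); U,S,Vt=np.linalg.svd(a.T@b); R=(U@Vt).T
    return R,P.mean(0),(L@R.T+P.mean(0))
def go(s,p):  # remaining shift to world point p, in tool units of 2cm
    from scipy.spatial.transform import Rotation as Ro
    return (Ro.from_quat(np.roll(s["tcp_rot"],-1)).inv().apply(np.asarray(p)-s["eef_pos"])/.02)
E
python3 - <<'E'
from h import *
from plant import bot
F=[]
for n,roi,thr,guess in (("top",(205,155,305,245),75,[(238.5,225),(270,174.5),(224,197),(284.7,201.5)]),("scene",(205,135,330,240),50,[(304,178),(227,179),(284.6,208),(248,151.5)])):
    d=load(n); B=blobs(d,roi,thr); P=[]
    for g in guess:
        a,c,b=min(B,key=lambda q:np.hypot(*(q[1]-g))); P.append(ray(d,*c,.087 if n=="top" else .085)[:2]); print(n,a,c.round(1),b)
    R,t,Q=fit(np.array(P)); F.append(Q); print(t.round(4),np.degrees(np.arctan2(R[1,0],R[0,0])).round(2),np.linalg.det(R).round(2),(Q-P).round(4).tolist())
Q=np.mean(F,0); print((F[0]-F[1]).round(4).tolist()); print(Q.round(4).tolist()); np.save("caps.npy",Q)
d=load("top"); T=d["cam_to_world"]; vs,us=np.mgrid[155:245,205:305]; z=d["range_z"][155:245,205:305]
W=(T[:3,:3]@np.stack([(us-d["cx"])/d["fx"]*z,(vs-d["cy"])/d["fy"]*z,z]).reshape(3,-1)).T+T[:3,3]; print("max h",W[:,2].max())
print(go(bot.state(),[*Q[0],.16]))
E
```

```text
top 99 [238.2 224.9] [233 219  12  13]
top 27 [269.4 173.6] [267 171   6   6]
top 26 [223.7 196.7] [221 194   6   6]
top 25 [284.2 201.1] [282 199   6   5]
[ 0.5742 -0.0175] 116.58 1.0 [[-0.0006, 0.001], [0.0009, -0.0006], [-0.0004, 0.0007], [0.0001, -0.0011]]
scene 209 [304.2 178.5] [295 170  20  18]
scene 68 [227.  178.9] [223 175   9   9]
scene 78 [284.6 208.1] [280 204  10  10]
scene 66 [248.3 151.5] [244 147  10  10]
[ 0.5748 -0.0153] 116.46 1.0 [[-0.0004, -0.0003], [0.0001, -0.0], [0.0004, 0.0005], [-0.0001, -0.0002]]
[[-0.0007, -0.0024], [-0.0005, -0.002], [-0.0008, -0.0022], [-0.0004, -0.0022]]
[[0.4851, 0.0396], [0.6639, -0.0723], [0.5836, 0.0887], [0.5655, -0.1215]]
max h 1.3271497585606344
[-22.74314681 -17.56128059   4.80023345]
```

```bash

python3 -m handwheel '[{"dx":-1,"dy":-0.77},{"dx":-1,"dy":-0.77},{"dx":-1,"dy":-0.77},{"dx":-1,"dy":-0.77},{"dx":-1,"dy":-0.77}]' 1 40
python3 -m handwheel '[{"dx":-1,"dy":-0.77},{"dx":-1,"dy":-0.77},{"dx":-1,"dy":-0.77},{"dx":-1,"dy":-0.77},{"dx":-1,"dy":-0.77}]'
python3 -m handwheel '[{"dx":-1,"dy":-0.77},{"dx":-1,"dy":-0.77},{"dx":-1,"dy":-0.77},{"dx":-1,"dy":-0.77},{"dx":-1,"dy":-0.77}]'
python3 -m handwheel '[{"dx":-1,"dy":-0.77},{"dx":-1,"dy":-0.77},{"dx":-1,"dy":-0.77},{"dx":-1,"dy":-0.77},{"dx":-1,"dy":-0.77}]'
cat > q.py <<'E'
import sys
from h import *
from plant import bot
s=bot.state(); Q=np.load("caps.npy"); i=int(sys.argv[1]); z=float(sys.argv[2])
print("t",round(s["t"],2),"pos",s["eef_pos"].round(4),"F",s["contact_force"].round(1),"open",round(s["opening"],4),"go",go(s,[*Q[i],z]).round(2))
E
python3 q.py 0 .14
```

```text
t 0.1 pos [0.1464 0.5039 0.2555] F [ 0.6 -0.8  0.5] open 0.0854 go [-22.74 -17.56   5.8 ]$[0]: bad value
$[0]: bad value
$[0]: bad value
$[0]: bad value
```

```bash

python3 -m handwheel '[{"dx":-1.0,"dy":-0.77,"dz":0.0,"rx":0.0,"ry":0.0,"rz":0.0},{"dx":-1.0,"dy":-0.77,"dz":0.0,"rx":0.0,"ry":0.0,"rz":0.0},{"dx":-1.0,"dy":-0.77,"dz":0.0,"rx":0.0,"ry":0.0,"rz":0.0},{"dx":-1.0,"dy":-0.77,"dz":0.0,"rx":0.0,"ry":0.0,"rz":0.0}]' 1 40
python3 q.py 0 .14
```

```text
t: 0.5
eef_pos: [0.2065, 0.4217, 0.2559]
tcp_rot: [-0.0, 0.141, 0.99, -0.0]
contact_force: [0.2, 0.4, 0.9]
opening: 0.0283
finger_force: 0.0
t 0.5 pos [0.2065 0.4217 0.2559] F [0.2 0.4 0.9] open 0.0283 go [-18.71 -14.46   5.8 ]
```

```bash

python3 -m handwheel '[{"dx":-1,"dy":-0.77,"dz":0,"rx":0,"ry":0,"rz":0},{"dx":-1,"dy":-0.77,"dz":0,"rx":0,"ry":0,"rz":0},{"dx":-1,"dy":-0.77,"dz":0,"rx":0,"ry":0,"rz":0},{"dx":-1,"dy":-0.77,"dz":0,"rx":0,"ry":0,"rz":0},{"dx":-1,"dy":-0.77,"dz":0,"rx":0,"ry":0,"rz":0}]' >/dev/null
python3 -m handwheel '[{"dx":-1,"dy":-0.77,"dz":0,"rx":0,"ry":0,"rz":0},{"dx":-1,"dy":-0.77,"dz":0,"rx":0,"ry":0,"rz":0},{"dx":-1,"dy":-0.77,"dz":0,"rx":0,"ry":0,"rz":0},{"dx":-1,"dy":-0.77,"dz":0,"rx":0,"ry":0,"rz":0},{"dx":-1,"dy":-0.77,"dz":0,"rx":0,"ry":0,"rz":0}]' >/dev/null
python3 -m handwheel '[{"dx":-1,"dy":-0.77,"dz":0,"rx":0,"ry":0,"rz":0},{"dx":-1,"dy":-0.77,"dz":0,"rx":0,"ry":0,"rz":0},{"dx":-1,"dy":-0.77,"dz":0,"rx":0,"ry":0,"rz":0},{"dx":-1,"dy":-0.77,"dz":0,"rx":0,"ry":0,"rz":0},{"dx":-1,"dy":-0.77,"dz":0,"rx":0,"ry":0,"rz":0}]' >/dev/null
python3 -m handwheel '[{"dx":-1,"dy":-0.77,"dz":1,"rx":0,"ry":0,"rz":0},{"dx":-1,"dy":-0.77,"dz":1,"rx":0,"ry":0,"rz":0},{"dx":-1,"dy":-0.77,"dz":1,"rx":0,"ry":0,"rz":0},{"dx":0,"dy":0,"dz":0,"rx":0,"ry":0,"rz":0},{"dx":0,"dy":0,"dz":0,"rx":0,"ry":0,"rz":0}]'
python3 q.py 0 .14
```

```text
t: 2.5
eef_pos: [0.4742, 0.056, 0.1959]
tcp_rot: [-0.001, 0.141, 0.99, 0.0]
contact_force: [0.3, 0.2, 0.5]
opening: 0.0002
finger_force: 0.0
t 2.5 pos [0.4742 0.056  0.1959] F [0.3 0.2 0.5] open 0.0002 go [-0.76 -0.63  2.79]
```

```bash

python3 -m handwheel '[{"dx":-0.76,"dy":-0.63,"dz":0.8,"rx":0,"ry":0,"rz":0},{"dx":0,"dy":0,"dz":1,"rx":0,"ry":0,"rz":0},{"dx":0,"dy":0,"dz":1,"rx":0,"ry":0,"rz":0},{"dx":0,"dy":0,"dz":0,"rx":0,"ry":0,"rz":0},{"dx":0,"dy":0,"dz":0,"rx":0,"ry":0,"rz":0}]' >/dev/null
python3 q.py 0 .101; python3 - <<'E'
from plant import bot
import cv2
a=bot.snapshot("wrist")["img"]; b=bot.snapshot("scene")["img"]
cv2.imwrite("pics/w1.png",a[:,:,::-1]); cv2.imwrite("pics/s1.png",cv2.resize(b[100:260,190:350,::-1],None,fx=3.6,fy=3.6,interpolation=cv2.INTER_CUBIC))
E
```

```text
t 3.0 pos [0.4857 0.0404 0.1416] F [ 0.7 -1.2  0.3] open 0.0001 go [ 0.02 -0.05  2.03]
```

View pics/w1.png

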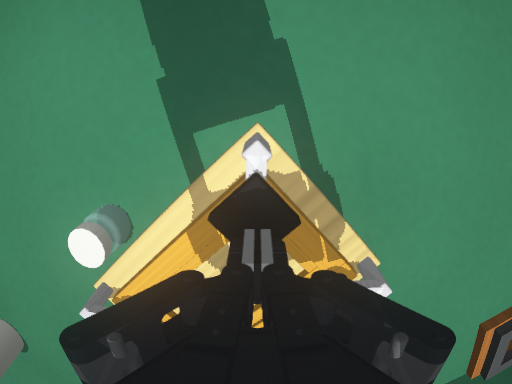

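View pics/s1.png

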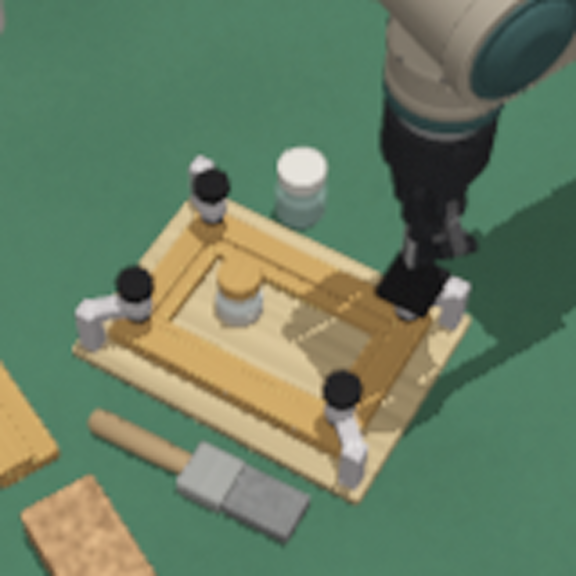

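The wrist view shows the shut fingertips at (257,265), centred over the square cap, whose corners are at about (210,215) and (300,220). The scene view agrees, so I'll lower now.

```bash

python3 -m handwheel '[{"dx":0,"dy":0,"dz":0.8,"rx":0,"ry":0,"rz":0},{"dx":0,"dy":0,"dz":0.4,"rx":0,"ry":0,"rz":0},{"dx":0,"dy":0,"dz":0.2,"rx":0,"ry":0,"rz":0},{"dx":0,"dy":0,"dz":0.1,"rx":0,"ry":0,"rz":0},{"dx":0,"dy":0,"dz":0,"rx":0,"ry":0,"rz":0}]' >/dev/null
python3 q.py 0 .101
python3 -m handwheel '[{"dx":0,"dy":0,"dz":0.1,"rx":0,"ry":0,"rz":0},{"dx":0,"dy":0,"dz":0.1,"rx":0,"ry":0,"rz":0},{"dx":0,"dy":0,"dz":0.1,"rx":0,"ry":0,"rz":0}]' >/dev/null
python3 q.py 0 .101
```

```text
t 3.6 pos [0.4857 0.0398 0.1107] F [ 0.2  0.3 -0.4] open 0.0003 go [ 0.03 -0.02  0.49]
t 3.9 pos [0.4859 0.0397 0.1047] F [-0.7 -0.8  4.3] open -0.0 go [ 0.04 -0.02  0.18]
```

```bash

python3 -m handwheel '[{"dx":0,"dy":0,"dz":0.1,"rx":0,"ry":0,"rz":0},{"dx":0,"dy":0,"dz":0,"rx":0,"ry":0,"rz":0}]' >/dev/null; python3 q.py 0 .101
python3 -m handwheel '[{"dx":0,"dy":0,"dz":0.05,"rx":0,"ry":0,"rz":0},{"dx":0,"dy":0,"dz":0,"rx":0,"ry":0,"rz":0}]' >/dev/null; python3 q.py 0 .101
```

```text
t 4.1 pos [0.4858 0.0397 0.1022] F [ 1.  -0.1  1.5] open 0.0 go [ 0.03 -0.02  0.06]
t 4.3 pos [0.4858 0.0397 0.1013] F [2.  1.5 2.4] open 0.0001 go [ 0.03 -0.01  0.02]
```

```bash

for k in 1; do python3 -m handwheel '[{"dx":0,"dy":0,"dz":0.06,"rx":0,"ry":0,"rz":0},{"dx":0,"dy":0,"dz":0,"rx":0,"ry":0,"rz":0}]' >/dev/null; python3 q.py 0 .101; done
python3 -m handwheel '[{"dx":0,"dy":0,"dz":0.06,"rx":0,"ry":0,"rz":0},{"dx":0,"dy":0,"dz":0,"rx":0,"ry":0,"rz":0}]' >/dev/null; python3 q.py 0 .101
```

```text
t 4.5 pos [0.4859 0.0397 0.1009] F [-1.1 -0.   7.5] open -0.0003 go [ 0.03 -0.02 -0.  ]
t 4.7 pos [0.486  0.0397 0.1008] F [-6.   0.2 16. ] open 0.0001 go [ 0.04 -0.02 -0.01]
```

The force rises while the position holds at 0.1008, so the plunger is on its stop. I'll press slightly more, lift, and work out the move to the opposite plunger.

```bash

python3 -m handwheel '[{"dx":0,"dy":0,"dz":0.04,"rx":0,"ry":0,"rz":0},{"dx":0,"dy":0,"dz":0,"rx":0,"ry":0,"rz":0}]' >/dev/null; python3 q.py 0 .101
python3 -m handwheel '[{"dx":0,"dy":0,"dz":-0.3,"rx":0,"ry":0,"rz":0},{"dx":0,"dy":0,"dz":-0.9,"rx":0,"ry":0,"rz":0},{"dx":0,"dy":0,"dz":-1,"rx":0,"ry":0,"rz":0},{"dx":0,"dy":0,"dz":0,"rx":0,"ry":0,"rz":0}]' >/dev/null; python3 q.py 1 .14
```

```text
t 4.9 pos [0.486  0.0397 0.1008] F [-8.4 -0.5 20.9] open 0.0004 go [ 0.04 -0.02 -0.01]
t 5.3 pos [0.4865 0.0397 0.1441] F [-0.   0.1 -0.2] open 0.0002 go [-10.08  -2.91   0.24]
```

```bash

python3 -m handwheel '[{"dx":-1,"dy":-0.29,"dz":0,"rx":0,"ry":0,"rz":0},{"dx":-1,"dy":-0.29,"dz":0,"rx":0,"ry":0,"rz":0},{"dx":-1,"dy":-0.29,"dz":0,"rx":0,"ry":0,"rz":0},{"dx":-1,"dy":-0.29,"dz":0,"rx":0,"ry":0,"rz":0},{"dx":-1,"dy":-0.29,"dz":0,"rx":0,"ry":0,"rz":0}]' >/dev/null
python3 -m handwheel '[{"dx":-1,"dy":-0.29,"dz":0,"rx":0,"ry":0,"rz":0},{"dx":-1,"dy":-0.29,"dz":0,"rx":0,"ry":0,"rz":0},{"dx":-1,"dy":-0.29,"dz":0,"rx":0,"ry":0,"rz":0},{"dx":-1,"dy":-0.29,"dz":0,"rx":0,"ry":0,"rz":0},{"dx":-1,"dy":-0.29,"dz":0,"rx":0,"ry":0,"rz":0}]' >/dev/null
python3 -m handwheel '[{"dx":0,"dy":0,"dz":0,"rx":0,"ry":0,"rz":0},{"dx":0,"dy":0,"dz":0,"rx":0,"ry":0,"rz":0}]' >/dev/null
python3 q.py 1 .115;  python3 - <<'E'
from plant import bot
import cv2
b=bot.snapshot("scene")["img"]
cv2.imwrite("pics/s2.png",cv2.resize(b[100:260,190:350,::-1],None,fx=3.6,fy=3.6,interpolation=cv2.INTER_CUBIC))
E
```

```text
t 6.5 pos [ 0.6607 -0.0717  0.1401] F [-0.3  0.5  0.4] open 0.0001 go [-0.17  0.01  1.26]
```

View pics/s2.png

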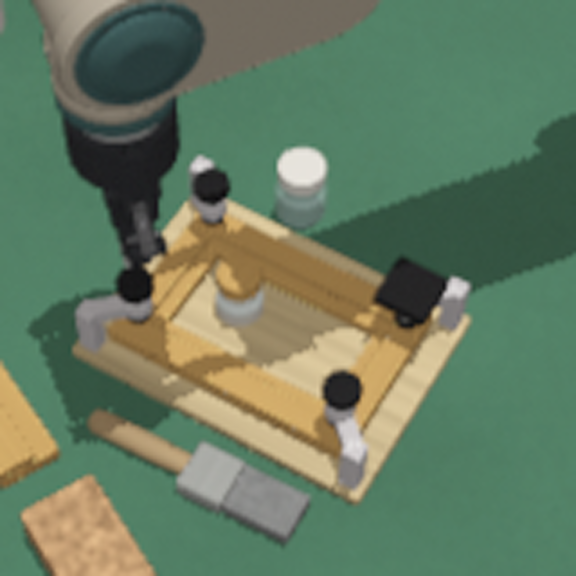

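The scene view shows the square cap lowered at (412,290). The fingertips at (145,245) hover above the opposite cap at (135,287), and everything else is undisturbed.

```bash

python3 -m handwheel '[{"dx":-0.17,"dy":0,"dz":0.8,"rx":0,"ry":0,"rz":0},{"dx":0,"dy":0,"dz":0.4,"rx":0,"ry":0,"rz":0},{"dx":0,"dy":0,"dz":0.2,"rx":0,"ry":0,"rz":0},{"dx":0,"dy":0,"dz":0.1,"rx":0,"ry":0,"rz":0},{"dx":0,"dy":0,"dz":0.1,"rx":0,"ry":0,"rz":0}]' >/dev/null
python3 q.py 1 .101
python3 -m handwheel '[{"dx":0,"dy":0,"dz":0.1,"rx":0,"ry":0,"rz":0},{"dx":0,"dy":0,"dz":0.1,"rx":0,"ry":0,"rz":0},{"dx":0,"dy":0,"dz":0.05,"rx":0,"ry":0,"rz":0},{"dx":0,"dy":0,"dz":0.05,"rx":0,"ry":0,"rz":0},{"dx":0,"dy":0,"dz":0,"rx":0,"ry":0,"rz":0}]' >/dev/null
python3 q.py 1 .101
python3 -m handwheel '[{"dx":0,"dy":0,"dz":0.06,"rx":0,"ry":0,"rz":0},{"dx":0,"dy":0,"dz":0,"rx":0,"ry":0,"rz":0}]' >/dev/null; python3 q.py 1 .101
```

```text
t 7.05 pos [ 0.6647 -0.0726  0.1106] F [-2.9  1.4  4. ] open 0.0003 go [0.04 0.   0.48]
t 7.55 pos [ 0.6648 -0.0727  0.104 ] F [-0.7  1.1  3. ] open -0.0001 go [0.05 0.   0.15]
t 7.75 pos [ 0.6648 -0.0727  0.1028] F [0.2 1.7 1.5] open -0.0 go [0.05 0.   0.09]
```

```bash

python3 -m handwheel '[{"dx":0,"dy":0,"dz":0.08,"rx":0,"ry":0,"rz":0},{"dx":0,"dy":0,"dz":0,"rx":0,"ry":0,"rz":0}]' >/dev/null; python3 q.py 1 .101
python3 -m handwheel '[{"dx":0,"dy":0,"dz":0.08,"rx":0,"ry":0,"rz":0},{"dx":0,"dy":0,"dz":0,"rx":0,"ry":0,"rz":0}]' >/dev/null; python3 q.py 1 .101
python3 -m handwheel '[{"dx":0,"dy":0,"dz":0.05,"rx":0,"ry":0,"rz":0},{"dx":0,"dy":0,"dz":0,"rx":0,"ry":0,"rz":0}]' >/dev/null; python3 q.py 1 .101
```

```text
t 7.95 pos [ 0.6648 -0.0727  0.1011] F [0.9 1.6 1.6] open 0.0002 go [0.05 0.   0.01]
t 8.15 pos [ 0.6649 -0.0727  0.101 ] F [-3.1  1.9  8.6] open -0.0001 go [ 0.05  0.   -0.  ]
t 8.35 pos [ 0.665  -0.0727  0.101 ] F [-5.9  2.4 12.4] open 0.0003 go [ 0.05  0.   -0.  ]
```

It is on its stop at the same height. I'll press a touch more, lift, and move to the short-side cap.

```bash

python3 -m handwheel '[{"dx":0,"dy":0,"dz":0.05,"rx":0,"ry":0,"rz":0},{"dx":0,"dy":0,"dz":0,"rx":0,"ry":0,"rz":0}]' >/dev/null; python3 q.py 1 .101
python3 -m handwheel '[{"dx":0,"dy":0,"dz":-0.3,"rx":0,"ry":0,"rz":0},{"dx":0,"dy":0,"dz":-0.9,"rx":0,"ry":0,"rz":0},{"dx":0,"dy":0,"dz":-1,"rx":0,"ry":0,"rz":0},{"dx":0,"dy":0,"dz":0,"rx":0,"ry":0,"rz":0}]' >/dev/null; python3 q.py 2 .14
```

```text
t 8.55 pos [ 0.665  -0.0727  0.1009] F [-7.9  2.5 17.4] open -0.0002 go [ 0.06  0.   -0.01]
t 8.95 pos [ 0.6659 -0.0732  0.1445] F [ 0.4 -0.1  0.1] open 0.0003 go [6.21 6.63 0.19]
```

```bash

python3 -m handwheel '[{"dx":0.89,"dy":0.95,"dz":0,"rx":0,"ry":0,"rz":0},{"dx":0.89,"dy":0.95,"dz":0,"rx":0,"ry":0,"rz":0},{"dx":0.89,"dy":0.95,"dz":0,"rx":0,"ry":0,"rz":0},{"dx":0.89,"dy":0.95,"dz":0,"rx":0,"ry":0,"rz":0}]' >/dev/null
python3 -m handwheel '[{"dx":0.89,"dy":0.95,"dz":0,"rx":0,"ry":0,"rz":0},{"dx":0.89,"dy":0.95,"dz":0,"rx":0,"ry":0,"rz":0},{"dx":0.89,"dy":0.95,"dz":0,"rx":0,"ry":0,"rz":0},{"dx":0,"dy":0,"dz":0,"rx":0,"ry":0,"rz":0},{"dx":0,"dy":0,"dz":0,"rx":0,"ry":0,"rz":0}]' >/dev/null
python3 q.py 2 .115
```

```text
t 9.85 pos [0.5818 0.0896 0.1406] F [-0.6 -0.  -0.5] open 0.0 go [-0.1  -0.02  1.28]
```

```bash

python3 -m handwheel '[{"dx":-0.08,"dy":-0.02,"dz":0.8,"rx":0,"ry":0,"rz":0},{"dx":0,"dy":0,"dz":0.4,"rx":0,"ry":0,"rz":0},{"dx":0,"dy":0,"dz":0.2,"rx":0,"ry":0,"rz":0},{"dx":0,"dy":0,"dz":0.1,"rx":0,"ry":0,"rz":0},{"dx":0,"dy":0,"dz":0.1,"rx":0,"ry":0,"rz":0}]' >/dev/null
python3 q.py 2 .101
python3 -m handwheel '[{"dx":0,"dy":0,"dz":0.1,"rx":0,"ry":0,"rz":0},{"dx":0,"dy":0,"dz":0.1,"rx":0,"ry":0,"rz":0},{"dx":0,"dy":0,"dz":0.08,"rx":0,"ry":0,"rz":0},{"dx":0,"dy":0,"dz":0.08,"rx":0,"ry":0,"rz":0},{"dx":0,"dy":0,"dz":0,"rx":0,"ry":0,"rz":0}]' >/dev/null
python3 q.py 2 .101
python3 -m handwheel '[{"dx":0,"dy":0,"dz":0.06,"rx":0,"ry":0,"rz":0},{"dx":0,"dy":0,"dz":0,"rx":0,"ry":0,"rz":0}]' >/dev/null; python3 q.py 2 .101
```

```text
t 10.35 pos [0.5837 0.0885 0.1099] F [-1.9 -1.4  3.1] open 0.0003 go [0.01 0.01 0.45]
t 10.85 pos [0.5838 0.089  0.1024] F [ 0.6 -1.6  2.5] open 0.0002 go [ 0.01 -0.01  0.07]
t 11.05 pos [0.5837 0.089  0.1013] F [ 1.4 -1.4  2.3] open -0.0 go [ 0.   -0.02  0.02]
```

```bash

python3 -m handwheel '[{"dx":0,"dy":0,"dz":0.08,"rx":0,"ry":0,"rz":0},{"dx":0,"dy":0,"dz":0,"rx":0,"ry":0,"rz":0}]' >/dev/null; python3 q.py 2 .101
python3 -m handwheel '[{"dx":0,"dy":0,"dz":0.08,"rx":0,"ry":0,"rz":0},{"dx":0,"dy":0,"dz":0,"rx":0,"ry":0,"rz":0}]' >/dev/null; python3 q.py 2 .101
python3 -m handwheel '[{"dx":0,"dy":0,"dz":0.03,"rx":0,"ry":0,"rz":0},{"dx":0,"dy":0,"dz":0,"rx":0,"ry":0,"rz":0}]' >/dev/null; python3 q.py 2 .101
python3 -m handwheel '[{"dx":0,"dy":0,"dz":-0.3,"rx":0,"ry":0,"rz":0},{"dx":0,"dy":0,"dz":-0.9,"rx":0,"ry":0,"rz":0},{"dx":0,"dy":0,"dz":-1,"rx":0,"ry":0,"rz":0},{"dx":0,"dy":0,"dz":0,"rx":0,"ry":0,"rz":0}]' >/dev/null; python3 q.py 3 .14
```

```text
t 11.25 pos [0.5838 0.0891 0.1009] F [-3.3 -1.8  8.9] open -0.0002 go [ 0.01 -0.02 -0.  ]
t 11.45 pos [0.584  0.0891 0.1009] F [-7.6 -2.3 17.2] open 0.0003 go [ 0.01 -0.02 -0.01]
t 11.65 pos [0.584  0.0891 0.1008] F [-9.2 -2.3 20.9] open -0.0 go [ 0.02 -0.02 -0.01]
t 12.05 pos [0.5846 0.0895 0.1439] F [0.4 0.6 0.4] open 0.0001 go [ -2.02 -10.4    0.18]
```

```bash

python3 -m handwheel '[{"dx":-0.18,"dy":-0.95,"dz":0,"rx":0,"ry":0,"rz":0},{"dx":-0.18,"dy":-0.95,"dz":0,"rx":0,"ry":0,"rz":0},{"dx":-0.18,"dy":-0.95,"dz":0,"rx":0,"ry":0,"rz":0},{"dx":-0.18,"dy":-0.95,"dz":0,"rx":0,"ry":0,"rz":0},{"dx":-0.18,"dy":-0.95,"dz":0,"rx":0,"ry":0,"rz":0}]' >/dev/null
python3 -m handwheel '[{"dx":-0.18,"dy":-0.95,"dz":0,"rx":0,"ry":0,"rz":0},{"dx":-0.18,"dy":-0.95,"dz":0,"rx":0,"ry":0,"rz":0},{"dx":-0.18,"dy":-0.95,"dz":0,"rx":0,"ry":0,"rz":0},{"dx":-0.18,"dy":-0.95,"dz":0,"rx":0,"ry":0,"rz":0},{"dx":-0.18,"dy":-0.95,"dz":0,"rx":0,"ry":0,"rz":0}]' >/dev/null
python3 -m handwheel '[{"dx":-0.18,"dy":-0.95,"dz":0,"rx":0,"ry":0,"rz":0},{"dx":0,"dy":0,"dz":0,"rx":0,"ry":0,"rz":0},{"dx":0,"dy":0,"dz":0,"rx":0,"ry":0,"rz":0}]' >/dev/null
python3 q.py 3 .115
```

```text
t 13.35 pos [ 0.5629 -0.1224  0.1402] F [-1.1  1.1 -0.3] open 0.0004 go [-0.11  0.08  1.26]
```

```bash

python3 -m handwheel '[{"dx":-0.1,"dy":0.08,"dz":0.8,"rx":0,"ry":0,"rz":0},{"dx":0,"dy":0,"dz":0.4,"rx":0,"ry":0,"rz":0},{"dx":0,"dy":0,"dz":0.2,"rx":0,"ry":0,"rz":0},{"dx":0,"dy":0,"dz":0.1,"rx":0,"ry":0,"rz":0},{"dx":0,"dy":0,"dz":0.1,"rx":0,"ry":0,"rz":0}]' >/dev/null
python3 q.py 3 .101
python3 -m handwheel '[{"dx":0,"dy":0,"dz":0.1,"rx":0,"ry":0,"rz":0},{"dx":0,"dy":0,"dz":0.1,"rx":0,"ry":0,"rz":0},{"dx":0,"dy":0,"dz":0.08,"rx":0,"ry":0,"rz":0},{"dx":0,"dy":0,"dz":0.08,"rx":0,"ry":0,"rz":0},{"dx":0,"dy":0,"dz":0,"rx":0,"ry":0,"rz":0}]' >/dev/null
python3 q.py 3 .101
python3 -m handwheel '[{"dx":0,"dy":0,"dz":0.06,"rx":0,"ry":0,"rz":0},{"dx":0,"dy":0,"dz":0,"rx":0,"ry":0,"rz":0}]' >/dev/null; python3 q.py 3 .101
python3 -m handwheel '[{"dx":0,"dy":0,"dz":0.08,"rx":0,"ry":0,"rz":0},{"dx":0,"dy":0,"dz":0,"rx":0,"ry":0,"rz":0}]' >/dev/null; python3 q.py 3 .101
```

```text
t 13.85 pos [ 0.5658 -0.1215  0.1098] F [-1.4  2.4  3.9] open 0.0001 go [ 0.01 -0.    0.44]
t 14.35 pos [ 0.5658 -0.1219  0.1021] F [0.2 0.5 1.3] open 0.0004 go [0.02 0.02 0.06]
t 14.55 pos [ 0.5658 -0.122   0.1011] F [0.4 1.5 2.8] open 0.0 go [0.02 0.02 0.  ]
t 14.75 pos [ 0.5659 -0.122   0.1009] F [-3.7  2.  10.2] open -0.0001 go [ 0.03  0.02 -0.  ]
```

```bash

python3 -m handwheel '[{"dx":0,"dy":0,"dz":0.08,"rx":0,"ry":0,"rz":0},{"dx":0,"dy":0,"dz":0,"rx":0,"ry":0,"rz":0}]' >/dev/null; python3 q.py 3 .101
python3 -m handwheel '[{"dx":0,"dy":0,"dz":-0.3,"rx":0,"ry":0,"rz":0},{"dx":0,"dy":0,"dz":-0.9,"rx":0,"ry":0,"rz":0},{"dx":0,"dy":0,"dz":-1,"rx":0,"ry":0,"rz":0},{"dx":0,"dy":0,"dz":-1,"rx":0,"ry":0,"rz":0},{"dx":0,"dy":0,"dz":-1,"rx":0,"ry":0,"rz":0}]' >/dev/null
python3 -m handwheel '[{"dx":0,"dy":0,"dz":-1,"rx":0,"ry":0,"rz":0},{"dx":0,"dy":0,"dz":-1,"rx":0,"ry":0,"rz":0},{"dx":0,"dy":0,"dz":0,"rx":0,"ry":0,"rz":0},{"dx":0,"dy":0,"dz":0,"rx":0,"ry":0,"rz":0}]' >/dev/null; python3 q.py 3 .14
python3 - <<'E'
from plant import bot
import cv2
b=bot.snapshot("scene")["img"]
cv2.imwrite("pics/s3.png",cv2.resize(b[100:260,190:350,::-1],None,fx=3.6,fy=3.6,interpolation=cv2.INTER_CUBIC))
E
```

```text
t 14.95 pos [ 0.566  -0.122   0.1008] F [-8.1  2.6 19.6] open -0.0003 go [ 0.03  0.02 -0.01]
t 15.85 pos [ 0.5654 -0.1221  0.2209] F [-0.2 -0.1 -1.2] open 0.0 go [0.   0.03 4.04]
```

View pics/s3.png

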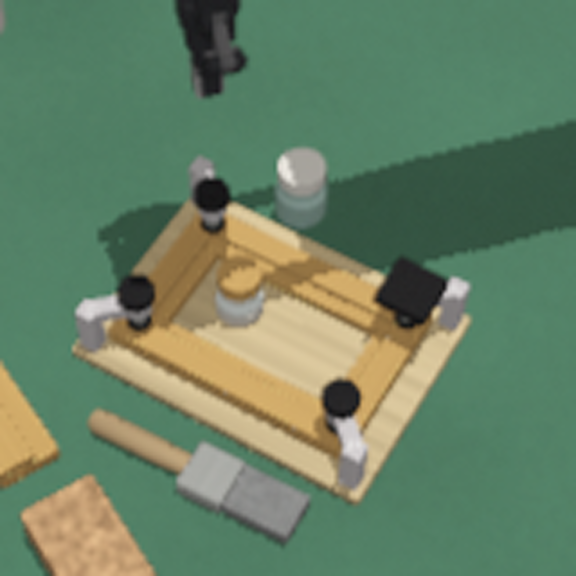

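All four caps sit lower, at (211,195), (136,293), (341,397) and (412,290). Nothing else has moved, and the gripper is clear.

```bash
python3 -c "
from plant import bot
print(bot.hand_in())"
```

```text
the job is handed in; nothing more can be done
None
```

I pressed all four plungers onto their stops in the order asked (square, opposite, short side, long side), saw nothing else on the press move, and handed the job in at about 16 s; no verdict was returned.

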